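# Bamboo flute sections into their cradles

### The arm

A 7-joint arm with a two-finger parallel gripper is mounted at the origin on the work surface. World frame = base frame: x ahead of the robot, y to its left, z up, the work surface at z = 0. Lengths are in m, angles in rad, forces in N, time in s.
With the tool pointing down it reaches from about 0.4 to 0.925 m from the base axis. Payload 5.6 kg.
Tool frame: the origin (TCP) lies midway between the tips of the shut fingers; the grasp point (between the pads) lies r.grip_depth behind it (r.grip_depth is the distance from the TCP to the grasp point, in m); y points along the fingers, x is the direction in which the jaws open and shut, and the axes are right-handed (so a half turn about y gives the same grasp; the last joint's range is limited). The gripper opens to 85 mm and grips with 20 to 120 N. Pads are 22 mm wide; open, the fingers measure 114 mm over their backs; the gripper's body (76 mm by 85 mm) begins 54 mm behind the grasp point. The pads swing forward as they close: fully open they stand 13 mm farther back than shut.
Start: joints at [1.307, 0.468, -0.012, 1.603, 0.006, 1.071, -0.056], TCP at [0.142, -0.634, 0.231] pointing down, gripper open.
Joint ranges: [-2.53, 2.53], [-0.31, 2.02], [-1.57, 1.55], [0.28, 2.44], [-1.29, 4.43], [0.15, 1.84], [-2.92, 2.92]. Speed limits (rad/s): [2.57, 2.57, 3.14, 3.14, 3.14, 3.14, 3.14].

### API

Orientations are given as a unit quaternion [x, y, z, w].
In Python, from plant import r gives the robot as it stands.
- The arm moves only by the tool play_rows, never from a script. Its argument "motion" is a list of rows, each a list of 7 numbers: the shift along the tool's x, y, z in mm, then the turn, a rotation vector about the tool's x, y, z in degrees, then the opening in per cent of the stroke, from 0 (shut) to 100 (fully open). In form: [[tx, ty, tz, wx, wy, wz, jaw], ...]. A call has 1 to 20 rows; each row is the pose to reach, as a shift and turn from the pose commanded when the call began, along the tool's axes at that moment; what a row does not reach only later rows make up. A row lasts 1/8 s, in which the tool goes at most 62.5 mm and 10.7 degrees, less where a joint would pass 70% of its speed; a pose out of reach is approached as far as the arm can. A call with a gripper value outside its range is refused whole. The fingers move at their own pace and stop on an object; "force" is the grip in N (left out, the last holds). Time passes only in rows, so rows that repeat a pose let the fingers close. It gives the time, the measured TCP pose, the force and the opening at its end, in the units of the state.
- r.sense(): the state, without advancing time (a new reading comes with each control period).
- r.camera(name): name is "scene" or "top" or "wrist"; returns the picture (384x512x3 uint8, blue, green, red); there is no depth.
- r.camera_info(name): a dict with "fov_y" (degrees; the focal length in pixels is half the picture's height over the tangent of half this angle, whatever the lens; pixels are square), "cx", "cy" (the principal point, pixels), "T" (4x4, takes a point from camera to world coordinates); the wrist camera has in their place "tool_from_camera" (4x4, takes a point from camera to tool coordinates, whose origin is the TCP and whose axes are the tool frame's). Camera axes: x right, y down, z forward; pixel columns grow to the right and rows downward; lengths in m; the calibration is good to about 2 mm. A picture is of the moment at which its call begins: read the wrist's pose just before it. camera_info takes no time and is no camera call.
- r.hand_in(): hands the job in, once; it reports no verdict.
Trained networks look in the newest picture that a camera, given by its name, has taken for a name from the list of things; names that differ only in an ending like _2 or _b are one class to them, and where a whole thing is asked for, a point or a joint stands for the part that bears it (a point fixed in the world has none). Each returns a list of dicts, best first, with "p" (0 to 1); they miss things now and then, are a little off and sometimes report something else, mostly with a low value. They report only what shows in the picture. A call takes as long as a camera call. They do not tell look-alikes from the thing itself.
- r.outline_of(camera, target): "mask" (384x512 bool, what is visible of it) and "xy" ([column, row] in pixels, amid what is visible of it).
The state is a dict: "t": time; "joint_positions": joint angles; "qvel": joint speeds; "tau": joint torques, N m; "eef_pos": TCP position; "tool_rot": TCP orientation; "wrist_force": force on the tool from outside, world axes, zero at the start; "wrist_torque": the same for the moment, N m; "grip_width": opening from 0.0 (shut) to 1.0 (fully open).
Only numpy, scipy, OpenCV 4.12 (cv2) and the standard library are available. Lean on these libraries where they do the work, as an engineer would, in place of code of your own. Each camera call takes 0.05 s, during which the arm holds its last target.

### The job

Lay each of the four bamboo flute sections in the wooden cradle that matches it, both in length (end boards) and in thickness (slot width), so that it lies level, down on both saddle blocks, between the end boards. Leave the glue bottle and the drink jar standing where they are.

Things in the scene. Friction and masses are not known exactly. Their poses are not given: they have to be found in the camera images.
- long_thick: loose bamboo flute section, the long thick one: a round tube 160 mm long and 44 mm thick, lying level, with three dark finger holes along its top; a narrow strip planed flat along its underside keeps it from rolling. Origin at its middle on the tube's axis, 22 mm above what it lies on; x along the tube, z up
- long_thin: loose bamboo flute section, the long thin one: a round tube 160 mm long and 24 mm thick, lying level, with three dark finger holes along its top; a narrow strip planed flat along its underside keeps it from rolling. Origin at its middle on the tube's axis, 12 mm above what it lies on; x along the tube, z up
- short_thick: loose bamboo flute section, the short thick one: a round tube 100 mm long and 44 mm thick, lying level, with three dark finger holes along its top; a narrow strip planed flat along its underside keeps it from rolling. Origin at its middle on the tube's axis, 22 mm above what it lies on; x along the tube, z up
- short_thin: loose bamboo flute section, the short thin one: a round tube 100 mm long and 24 mm thick, lying level, with three dark finger holes along its top; a narrow strip planed flat along its underside keeps it from rolling. Origin at its middle on the tube's axis, 12 mm above what it lies on; x along the tube, z up
- cradle_long_wide: fixed dark wooden cradle for the 160 x 44 mm section. Baseboard 190 x 84, 8 thick; end boards 176 apart inside, 42 high; between them two paler saddle blocks, 12 thick, centred 56 mm either side of the middle, slot 60 wide between 12 mm cheeks, slot floor 26 up, cheeks 40 up; 100 mm free between saddles for fingers. Origin: middle of the underside, on the table; x along the slot, z up
- cradle_long_narrow: fixed dark wooden cradle for the 160 x 24 mm section. Baseboard 190 x 64, 8 thick; end boards 176 apart inside, 42 high; between them two paler saddle blocks, 12 thick, centred 56 mm either side of the middle, slot 40 wide between 12 mm cheeks, slot floor 26 up, cheeks 40 up; 100 mm free between saddles for fingers. Origin: middle of the underside, on the table; x along the slot, z up
- cradle_short_wide: fixed dark wooden cradle for the 100 x 44 mm section. Baseboard 130 x 84, 8 thick; end boards 116 apart inside, 42 high; between them two paler saddle blocks, 12 thick, centred 37 mm either side of the middle, slot 60 wide between 12 mm cheeks, slot floor 26 up, cheeks 40 up; 62 mm free between saddles for fingers. Origin: middle of the underside, on the table; x along the slot, z up
- cradle_short_narrow: fixed dark wooden cradle for the 100 x 24 mm section. Baseboard 130 x 64, 8 thick; end boards 116 apart inside, 42 high; between them two paler saddle blocks, 12 thick, centred 37 mm either side of the middle, slot 40 wide between 12 mm cheeks, slot floor 26 up, cheeks 40 up; 62 mm free between saddles for fingers. Origin: middle of the underside, on the table; x along the slot, z up
- glue_bottle: bystander: white plastic glue bottle with an orange cap, 42 mm across, 105 mm high, standing at the left side. Origin at the centre of its underside, z up
- drink_jar: bystander: amber drink jar with a grey lid, 72 mm across, 115 mm high, standing at the right side. Origin at the centre of its underside, z up
There are look-alikes about, which are no part of the job. Leave any yellow look-alike of the long_thin alone.

How it is judged:
At the end, for the whole second after the job is handed in: Each section rests in its matching cradle, released and still: its middle within 12 mm along the slot and 11.5 mm across it of the cradle's middle, its axis within 4 mm of seated height (thick 48, thin 38 mm above the table) and within 0.2 rad of the slot, either way round (x of long_thick in the frame of cradle_long_wide between -0.012 and 0.012 m and y of long_thick in the frame of cradle_long_wide between -0.0115 and 0.0115 m and z of long_thick in the frame of cradle_long_wide between 0.044 and 0.052 m and angle between the x axis of long_thick and the x axis of cradle_long_wide, either way round below 0.2 rad and linear speed of each of long_thick, long_thin, short_thick, short_thin below 0.02 m/s and x of long_thin in the frame of cradle_long_narrow between -0.012 and 0.012 m and y of long_thin in the frame of cradle_long_narrow between -0.0115 and 0.0115 m and z of long_thin in the frame of cradle_long_narrow between 0.034 and 0.042 m and angle between the x axis of long_thin and the x axis of cradle_long_narrow, either way round below 0.2 rad and x of short_thick in the frame of cradle_short_wide between -0.012 and 0.012 m and y of short_thick in the frame of cradle_short_wide between -0.0115 and 0.0115 m and z of short_thick in the frame of cradle_short_wide between 0.044 and 0.052 m and angle between the x axis of short_thick and the x axis of cradle_short_wide, either way round below 0.2 rad and x of short_thin in the frame of cradle_short_narrow between -0.012 and 0.012 m and y of short_thin in the frame of cradle_short_narrow between -0.0115 and 0.0115 m and z of short_thin in the frame of cradle_short_narrow between 0.034 and 0.042 m and angle between the x axis of short_thin and the x axis of cradle_short_narrow, either way round below 0.2 rad); the robot touches nothing.
It fails at once if the glue bottle is pushed more than 30 mm or knocked over (distance of glue_bottle from where it was at the start of the episode above 0.03 m or angle between glue_bottle's own z axis and vertical above 0.4 rad).
It fails at once if the drink jar is pushed more than 30 mm or knocked over (distance of drink_jar from where it was at the start of the episode above 0.03 m or angle between drink_jar's own z axis and vertical above 0.4 rad).
It also fails if it takes over 102 s, if anything falls off the work surface, if the arm or the gripper's body presses on something with over 40 N, if the wrist force passes 120 N, or if a joint passes its speed limit or range.

## Working session

There is one attempt and no reset: what is moved stays moved. The work goes in short steps, Python scripts to look and compute and a tool call to move; the robot and the scene stay as the last step left them, time stands still between calls to the robot, and variables do not carry over. Pictures are saved under pics/ and viewed, and the job is handed in when it is done.

Besides the shell and the picture viewer there is one more tool, called by a JSON object that holds its "fn" and its "kwargs", one argument or row to a line. play_rows: Moves the arm, as the interface text tells. Its arguments: {"type":"object","properties":{"motion":{"type":"array"},"force":{"type":"number"}},"required":["motion"]}

```bash
ls; mkdir -p pics
python3 - <<'E'
from plant import r
import cv2,numpy as np
print(r.sense(), r.grip_depth)
for n in ["scene","top","wrist"]:
    cv2.imwrite(f"pics/{n}0.png",r.camera(n)); print(n,r.camera_info(n))
E
```

```text
pics
{'t': 0.0, 'joint_positions': array([ 1.30697754,  0.46836512, -0.01160779,  1.60365471,  0.00603487,
        1.07140382, -0.05628911]), 'qvel': array([-2.14948442e-05,  1.10605509e-03, -2.75542236e-04,  7.34107645e-04,
       -7.24098752e-04, -5.22721780e-04, -8.21020494e-05]), 'tau': array([ 2.08702759e-04, -5.32391524e+01,  2.18488817e-02, -2.51311344e+01,
        1.15573217e-02,  7.78942398e-03, -2.06572730e-05]), 'eef_pos': array([ 0.14216871, -0.63367341,  0.2303333 ]), 'tool_rot': array([-0.55168772,  0.44239969, -0.44134335,  0.55239409]), 'wrist_force': array([ 0.1456385 , -0.36313308,  0.422313  ]), 'wrist_torque': array([ 0.02372903,  0.00049281, -0.02830568]), 'grip_width': 0.9969346247046229} 0.0187
scene {'fov_y': 53.860470486707946, 'cx': 256.29070131214473, 'cy': 192.6446064116448, 'T': array([[ 0.23396399,  0.78394413, -0.57505865,  1.20951198],
       [ 0.97206271, -0.17715383,  0.15398249, -0.16408434],
       [ 0.01883982, -0.59501943, -0.80349048,  0.93816085],
       [ 0.        ,  0.        ,  0.        ,  1.        ]])}
top {'fov_y': 52.34821414483512, 'cx': 260.13027927074796, 'cy': 186.08684104039713, 'T': array([[ 0.02515831, -0.99755503,  0.06519984,  0.45889113],
       [-0.99951177, -0.02389166,  0.02013485, -0.01668983],
       [-0.01852789, -0.06567456, -0.99766907,  1.32509001],
       [ 0.        ,  0.        ,  0.        ,  1.        ]])}
wrist {'fov_y': 60.37667769802329, 'cx': 257.6118000619006, 'cy': 189.75621450347785, 'tool_from_camera': array([[ 9.99999834e-01,  4.87657986e-04,  3.06629471e-04,
        -5.34920267e-04],
       [-1.64351222e-04, -2.68644068e-01,  9.63239502e-01,
        -1.43151629e-01],
       [ 5.52105624e-04, -9.63239392e-01, -2.68643943e-01,
         6.87868137e-02],
       [ 0.00000000e+00,  0.00000000e+00,  0.00000000e+00,
         1.00000000e+00]])}
```

View pics/top0.png

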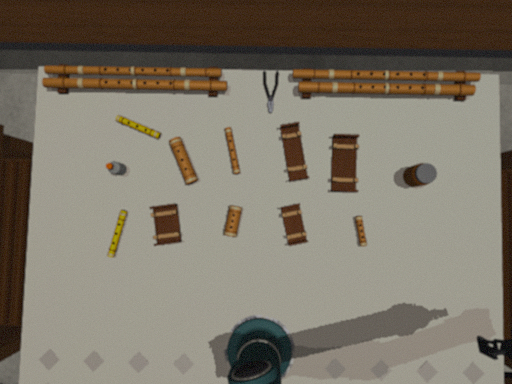

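View pics/scene0.png

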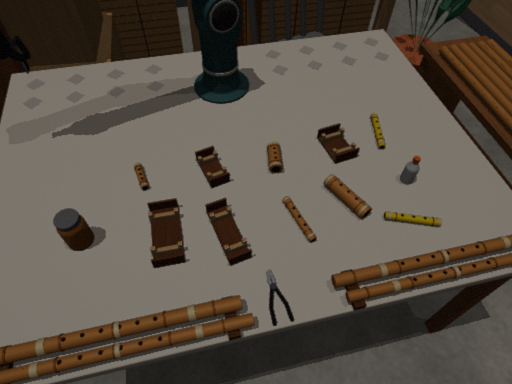

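```bash
cat > helpers.py <<'E'
from plant import r
import numpy as np, cv2
from scipy.spatial.transform import Rotation as R
def world(cam,px,z):
    i=r.camera_info(cam); f=192/np.tan(np.radians(i['fov_y']/2))
    px=np.atleast_2d(px).astype(float)
    d=np.c_[(px[:,0]-i['cx'])/f,(px[:,1]-i['cy'])/f,np.ones(len(px))]@i['T'][:3,:3].T
    o=i['T'][:3,3]
    return o+d*((z-o[2])/d[:,2])[:,None]
def proj(cam,P):
    i=r.camera_info(cam); f=192/np.tan(np.radians(i['fov_y']/2))
    P=np.atleast_2d(P); c=(P-i['T'][:3,3])@i['T'][:3,:3]
    return np.c_[c[:,0]/c[:,2]*f+i['cx'],c[:,1]/c[:,2]*f+i['cy']]
E
python3 - <<'E'
from helpers import *
img=r.camera("top")
names={"long_thick":.022,"long_thin":.012,"short_thick":.022,"short_thin":.012,"cradle_long_wide":.04,"cradle_long_narrow":.04,"cradle_short_wide":.04,"cradle_short_narrow":.04,"glue_bottle":.05,"drink_jar":.05}
out=img.copy()
for n,z in names.items():
    for d in r.outline_of("top",n):
        m=d['mask'].astype(np.uint8)
        if m.sum()<5: continue
        ys,xs=np.nonzero(m); w=world("top",np.c_[xs,ys],z)[:,:2].astype(np.float32)
        c,s,a=cv2.minAreaRect(w)
        print(n,round(d['p'],2),np.round(d['xy']),"rect",np.round(c,3),np.round(s,3),round(a,1))
        if d['p']>.3:
            cs,_=cv2.findContours(m,0,2); cv2.drawContours(out,cs,-1,(0,0,255),1); cv2.putText(out,n,tuple(int(v) for v in d['xy']),0,.35,(255,0,0),1)
cv2.imwrite("pics/det.png",out)
E
```

```text
long_thick 0.98 [184. 158.] rect [0.625 0.271] [0.168 0.045] 25.5
long_thin 0.81 [117. 232.] rect [0.376 0.487] [0.027 0.164] 76.0
long_thin 0.75 [232. 153.] rect [0.662 0.108] [0.161 0.025] 13.5
long_thin 0.62 [142. 125.] rect [0.738 0.431] [0.165 0.027] 68.1
short_thick 0.62 [233. 218.] rect [0.425 0.099] [0.048 0.104] 80.3
short_thin 0.46 [361. 229.] rect [ 0.403 -0.327] [0.102 0.029] 8.6
cradle_long_wide 0.97 [342. 163.] rect [ 0.627 -0.267] [0.092 0.194] 88.8
cradle_long_narrow 0.6 [293. 149.] rect [ 0.658 -0.1  ] [0.191 0.063] 10.7
cradle_short_wide 0.7 [164. 223.] rect [0.409 0.316] [0.13 0.09] 10.0
cradle_short_narrow 0.82 [295. 225.] rect [ 0.419 -0.106] [0.13  0.064] 12.6
glue_bottle 0.37 [164. 225.] rect [0.407 0.314] [0.136 0.093] 8.6
drink_jar 0.6 [419. 173.] rect [ 0.591 -0.508] [0.071 0.112] 12.7
```

The top view shows four bamboo sections, four cradles, two yellow look-alikes at (117,232) and (138,127), the bottle at (117,168) and the jar at (420,175). The short and long detections match their stated sizes. Next I'll refine the poses with a two-camera model fit.

```bash
cat > fit.py <<'E'
from helpers import *
from scipy.optimize import minimize
def box(x0,x1,y0,y1,z0,z1): return np.array([[x,y,z] for x in(x0,x1) for y in (y0,y1) for z in (z0,z1)])
def parts(kind,L,W):
    if kind=='tube':
        a=np.linspace(0,2*np.pi,24); rr=W/2
        return [np.array([[s*L/2,rr*np.cos(t),rr+rr*np.sin(t)] for s in(-1,1) for t in a])]
    ins=L/2-.007; p=[box(-L/2,L/2,-W/2,W/2,0,.008)]
    for s in (-1,1): p.append(box(min(s*L/2,s*ins),max(s*L/2,s*ins),-W/2,W/2,0,.042))
    c=.056 if L>.15 else .037
    for s in (-1,1):
        p.append(box(s*c-.006,s*c+.006,-W/2,W/2,0,.040))
    return p
def render(cam,ps,x,y,a,S=4):
    M=np.zeros((384*S//1,512*S),np.uint8)
    Rz=R.from_euler('z',a).as_matrix()
    for p in ps:
        q=proj(cam,p@Rz.T+[x,y,0]); q=(q+.5)*S
        cv2.fillConvexPoly(M,cv2.convexHull(q.astype(np.float32)).astype(np.int32).reshape(-1,1,2),1)
    return cv2.resize(M.astype(np.float32),(512,384),interpolation=cv2.INTER_AREA)
def fit(cam,mask,kind,L,W,x0):
    ps=parts(kind,L,W); m=mask.astype(np.float32)
    def cost(v):
        A=render(cam,ps,v[0]/100,v[1]/100,v[2]/10); return 1-np.minimum(A,m).sum()/np.maximum(A,m).sum()
    v0=[x0[0]*100,x0[1]*100,x0[2]*10]
    o=minimize(cost,v0,method='Nelder-Mead',options=dict(initial_simplex=np.array([v0]+[np.add(v0,d) for d in ([.8,0,0],[0,.8,0],[0,0,.8])]),xatol=.005,fatol=1e-4))
    return o.x[0]/100,o.x[1]/100,o.x[2]/10,o.fun
E
python3 - <<'E'
from fit import *
d=np.radians
T={"long_thick":('tube',.16,.044,(.625,.271,d(25.5))),"long_thin":('tube',.16,.024,(.662,.108,d(13.5))),"short_thick":('tube',.1,.044,(.425,.099,d(-9.7))),"short_thin":('tube',.1,.024,(.403,-.327,d(8.6))),
"cradle_long_wide":('c',.19,.084,(.627,-.267,d(-1.2))),"cradle_long_narrow":('c',.19,.064,(.658,-.1,d(10.7))),"cradle_short_wide":('c',.13,.084,(.409,.316,d(10))),"cradle_short_narrow":('c',.13,.064,(.419,-.106,d(12.6)))}
for cam in ("top","scene"):
    img=r.camera(cam); out=img.copy()
    for n,(k,L,W,x0) in T.items():
        best=None
        for e in r.outline_of(cam,n):
            g=proj(cam,[x0[0],x0[1],.02])[0]
            if np.hypot(*(e['xy']-g))<25 and e['mask'].sum()>20 and best is None: best=e
        if best is None: print(cam,n,"none"); continue
        x,y,a,f=fit(cam,best['mask'],k,L,W,x0)
        print(cam,n,np.round([x,y],4),round(np.degrees(a),1),"1-iou",round(f,3))
        cs,_=cv2.findContours((render(cam,parts(k,L,W),x,y,a)>.5).astype(np.uint8),0,2); cv2.drawContours(out,cs,-1,(0,255,0),1)
    cv2.imwrite(f"pics/fit_{cam}.png",cv2.resize(out[60:320] if cam=="top" else out,None,fx=1.5,fy=1.5))
s=r.sense(); print(R.from_quat(s['tool_rot']).as_matrix().round(4))
E
```

```text
top long_thick [0.6241 0.2704] 23.3 1-iou 0.056
top long_thin [0.6624 0.1073] 12.9 1-iou 0.083
top short_thick [0.4264 0.0971] -9.1 1-iou 0.068
top short_thin [ 0.4039 -0.3281] 10.5 1-iou 0.09
top cradle_long_wide [ 0.6277 -0.2719] 0.3 1-iou 0.068
top cradle_long_narrow [ 0.66   -0.1027] 11.4 1-iou 0.047
top cradle_short_wide [0.4082 0.3216] 8.4 1-iou 0.056
top cradle_short_narrow [ 0.4198 -0.1057] 13.9 1-iou 0.058
scene long_thick [0.6241 0.2753] 24.0 1-iou 0.059
scene long_thin [0.6593 0.1115] 12.3 1-iou 0.234
scene short_thick [0.4244 0.1039] -8.7 1-iou 0.085
scene short_thin [ 0.4013 -0.3239] 10.6 1-iou 0.142
scene cradle_long_wide [ 0.6278 -0.267 ] -0.7 1-iou 0.034
scene cradle_long_narrow [ 0.6623 -0.0979] 10.3 1-iou 0.041
scene cradle_short_wide [0.4101 0.3271] 8.1 1-iou 0.071
scene cradle_short_narrow [ 0.4205 -0.1009] 12.3 1-iou 0.05
[[ 2.190e-01 -0.000e+00  9.757e-01]
 [-9.757e-01 -1.000e-04  2.190e-01]
 [ 1.000e-04 -1.000e+00 -0.000e+00]]
```

```bash
cat >> helpers.py <<'E'
def plan(x,y,z,yawdeg):
    s=r.sense(); M=R.from_quat(s['tool_rot']).as_matrix()
    t=M.T@(np.array([x,y,z])-s['eef_pos'])*1000
    G=np.c_[[np.sin(np.radians(yawdeg)),-np.cos(np.radians(yawdeg)),0],[0,0,-1],[np.cos(np.radians(yawdeg)),np.sin(np.radians(yawdeg)),0]]
    w=R.from_matrix(M.T@G).as_rotvec(degrees=True)
    print("t",np.round(s['t'],2),"pos",s['eef_pos'].round(4),"yaw",np.degrees(np.arctan2(M[1,2],M[0,2])).round(1),"shift",t.round(1),"rot",w.round(1),"F",s['wrist_force'].round(1),"grip",round(s['grip_width'],3),"q",s['joint_positions'].round(2))
E
python3 -c "
from helpers import *
plan(.4025,-.326,.15,10.5)
plan(.4025,-.326,.003,10.5)"
```

```text
t 1.6 pos [ 0.1423 -0.6342  0.2313] yaw 12.6 shift [-243.8   81.3  321.3] rot [0.  2.1 0. ] F [0.4 0.2 0.4] grip 0.998 q [ 1.31  0.47 -0.01  1.6   0.01  1.07 -0.06]
t 1.6 pos [ 0.1423 -0.6342  0.2313] yaw 12.6 shift [-243.8  228.3  321.3] rot [0.  2.1 0. ] F [0.4 0.2 0.4] grip 0.998 q [ 1.31  0.47 -0.01  1.6   0.01  1.07 -0.06]
```

{"fn": "play_rows", "kwargs": {
  "motion": [
    [-244,81,321,0,2,0,100],
    [-244,81,321,0,2,0,100],
    [-244,81,321,0,2,0,100],
    [-244,81,321,0,2,0,100],
    [-244,81,321,0,2,0,100],
    [-244,81,321,0,2,0,100],
    [-244,81,321,0,2,0,100],
    [-244,81,321,0,2,0,100],
    [-244,81,321,0,2,0,100],
    [-244,81,321,0,2,0,100],
    [-244,81,321,0,2,0,100]
  ],
  "force": 40
}}

```text
t: 2.98
eef_pos: [0.4015, -0.3269, 0.1505]
tool_rot: [0.544, -0.452, 0.452, -0.544]
wrist_force: [-0.0, -0.0, -0.4]
grip_width: 1.001
```

```bash
cat >> helpers.py <<'E'
def wrist_T():
    s=r.sense(); T=np.eye(4); T[:3,:3]=R.from_quat(s['tool_rot']).as_matrix(); T[:3,3]=s['eef_pos']
    return T@r.camera_info('wrist')['tool_from_camera']
def wworld(T,px,z):
    i=r.camera_info('wrist'); f=192/np.tan(np.radians(i['fov_y']/2)); px=np.atleast_2d(px).astype(float)
    d=np.c_[(px[:,0]-i['cx'])/f,(px[:,1]-i['cy'])/f,np.ones(len(px))]@T[:3,:3].T
    return T[:3,3]+d*((z-T[2,3])/d[:,2])[:,None]
E
python3 - <<'E'
from helpers import *
plan(.4025,-.326,.003,10.5)
T=wrist_T(); img=r.camera("wrist"); cv2.imwrite("pics/w1.png",img)
for d in r.outline_of("wrist","short_thin"):
    ys,xs=np.nonzero(d['mask']); w=wworld(T,np.c_[xs,ys],.012)[:,:2].astype(np.float32)
    print(d['p'],d['xy'],cv2.minAreaRect(w))
E
```

```text
t 2.98 pos [ 0.4015 -0.3269  0.1505] yaw 10.5 shift [ -0.8 147.5   1.2] rot [-0.  0.  0.] F [-0.  -0.  -0.4] grip 1.001 q [ 0.74  0.36 -0.15  1.99  0.07  0.8  -0.84]
0.68 [262.2, 176.6] ((0.40172079205513, -0.3273119032382965), (0.1045200303196907, 0.026368968188762665), 10.643206596374512)
```

View pics/w1.png

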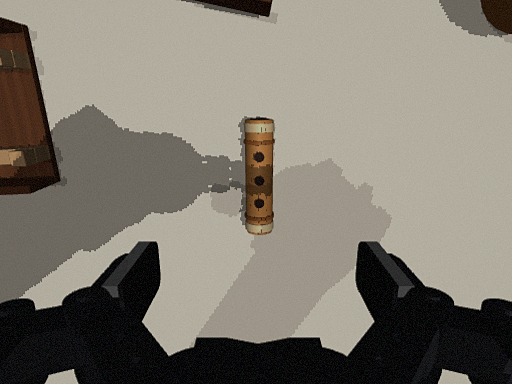

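The tube is centred between the fingers at (259,177), and the wrist fit agrees to about 1 mm. Descending to grip it.

{"fn": "play_rows", "kwargs": {
  "motion": [
    [0,60,0,0,0,0,80],
    [0,110,0,0,0,0,80],
    [0,135,0,0,0,0,80],
    [0,147,0,0,0,0,80],
    [0,147,0,0,0,0,60],
    [0,147,0,0,0,0,0],
    [0,147,0,0,0,0,0],
    [0,147,0,0,0,0,0],
    [0,147,0,0,0,0,0],
    [0,147,0,0,0,0,0],
    [0,147,0,0,0,0,0],
    [0,147,0,0,0,0,0]
  ],
  "force": 40
}}

```text
t: 4.58
eef_pos: [0.4029, -0.3266, 0.0046]
tool_rot: [0.544, -0.451, 0.452, -0.544]
wrist_force: [-1.3, 0.4, 7.9]
grip_width: 0.258
```

Run:
```python
from helpers import *
plan(.420,-.1035,.10,13.1)
```

```text
t 4.58 pos [ 0.4029 -0.3266  0.0046] yaw 10.6 shift [-215.9  -95.7   58.1] rot [-0.1 -2.5  0.1] F [-1.3  0.4  7.9] grip 0.258 q [ 0.71  0.61 -0.11  2.04  0.13  0.49 -0.89]
```

{"fn": "play_rows", "kwargs": {
  "motion": [
    [0,-50,0,0,0,0,0],
    [0,-97,0,0,0,0,0],
    [-54,-97,15,0,-1,0,0],
    [-108,-97,29,0,-2,0,0],
    [-162,-97,44,0,-2.5,0,0],
    [-205,-97,55,0,-2.5,0,0],
    [-216,-97,58,0,-2.5,0,0],
    [-216,-97,58,0,-2.5,0,0],
    [-216,-97,58,0,-2.5,0,0]
  ]
}}

```text
t: 5.7
eef_pos: [0.4192, -0.1044, 0.1004]
tool_rot: [0.554, -0.44, 0.44, -0.553]
wrist_force: [-0.5, 0.1, -0.5]
grip_width: 0.262
```

```bash
cat > w.py <<'E'
import sys
from fit import *
# usage: w.py pic  cradle/tube name kind L W x y a(deg) z-offset
def wproj(T):
    i=r.camera_info('wrist'); f=192/np.tan(np.radians(i['fov_y']/2))
    def p(P):
        c=(np.atleast_2d(P)-T[:3,3])@T[:3,:3]; return np.c_[c[:,0]/c[:,2]*f+i['cx'],c[:,1]/c[:,2]*f+i['cy']]
    return p
def draw(img,T,name,x,y,a):
    k,L,W={"LT":('t',.16,.044),"Lt":('t',.16,.024),"ST":('t',.1,.044),"St":('t',.1,.024),"CLW":('c',.19,.084),"CLN":('c',.19,.064),"CSW":('c',.13,.084),"CSN":('c',.13,.064)}[name]
    p=wproj(T); Rz=R.from_euler('z',a,degrees=True).as_matrix()
    for q in parts('c' if k=='c' else 'tube',L,W):
        h=cv2.convexHull(p(q@Rz.T+[x,y,0]).astype(np.float32)).astype(np.int32)
        cv2.polylines(img,[h.reshape(-1,1,2)],True,(0,255,0),1)
    cv2.putText(img,name,(5,15),0,.5,(0,255,0),1)
E
python3 - <<'E'
from w import *
plan(.420,-.1035,.0315,13.1)
T=wrist_T(); img=r.camera("wrist"); draw(img,T,"CSN",.420,-.1035,13.1); cv2.imwrite("pics/w2.png",img)
E
```

```text
t 5.7 pos [ 0.4192 -0.1044  0.1004] yaw 13.0 shift [-0.8 68.9  1. ] rot [-0.  -0.1  0. ] F [-0.5  0.1 -0.5] grip 0.262 q [ 0.36  0.33 -0.22  2.21  0.12  0.62 -1.29]
```

View pics/w2.png

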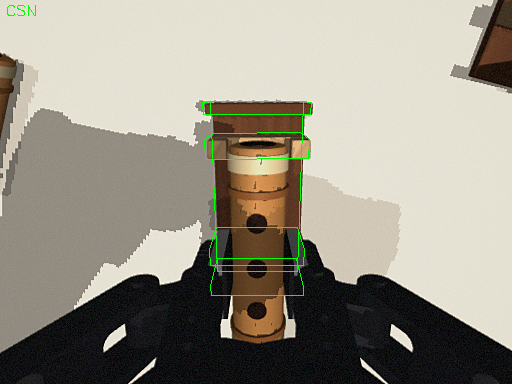

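The projected cradle outline lies on the picture, with the tube centred at (257,~200). Lowering, releasing, then going on to short_thick.

{"fn": "play_rows", "kwargs": {
  "motion": [
    [0,40,0,0,0,0,0],
    [0,62,0,0,0,0,0],
    [0,69,0,0,0,0,0],
    [0,69,0,0,0,0,0],
    [0,69,0,0,0,0,50],
    [0,69,0,0,0,0,70],
    [0,69,0,0,0,0,70],
    [0,69,0,0,0,0,70],
    [0,30,0,0,0,0,80],
    [0,-20,0,0,0,0,100],
    [0,-50,0,0,0,0,100],
    [-50,-50,13,0,5,0,100],
    [-100,-50,26,0,13,0,100],
    [-150,-50,39,0,22,0,100],
    [-190,-50,50,0,22,0,100],
    [-198,-50,52,0,22,0,100],
    [-198,-50,52,0,22,0,100],
    [-198,-50,52,0,22,0,100]
  ]
}}

```text
t: 8.0
eef_pos: [0.4247, 0.1003, 0.1501]
tool_rot: [0.46, -0.537, 0.538, -0.459]
wrist_force: [-0.6, -0.6, -0.0]
grip_width: 1.004
```

Run:
```python
from w import *
plan(.4255,.1005,.006,-8.9)
T=wrist_T(); img=r.camera("wrist")
for d in r.outline_of("wrist","short_thick"):
    ys,xs=np.nonzero(d['mask']); w=wworld(T,np.c_[xs,ys],.022)[:,:2].astype(np.float32)
    print(d['p'],d['xy'],cv2.minAreaRect(w))
draw(img,T,"ST",.4255,.1005,-8.9); cv2.imwrite("pics/w3.png",img)
cv2.imwrite("pics/t3.png",cv2.resize(r.camera("top")[90:270,80:450],None,fx=2,fy=2))
```

```text
t 8.0 pos [0.4247 0.1003 0.1501] yaw -9.0 shift [ -0.4 144.1   0.8] rot [ 0.  -0.1  0. ] F [-0.6 -0.6 -0. ] grip 1.004 q [-0.03  0.25 -0.32  2.16  0.11  0.75 -2.15]
0.68 [260.4, 176.3] ((0.42256104946136475, 0.09908810257911682), (0.04643367975950241, 0.11111217737197876), 80.28902435302734)
```

View pics/w3.png

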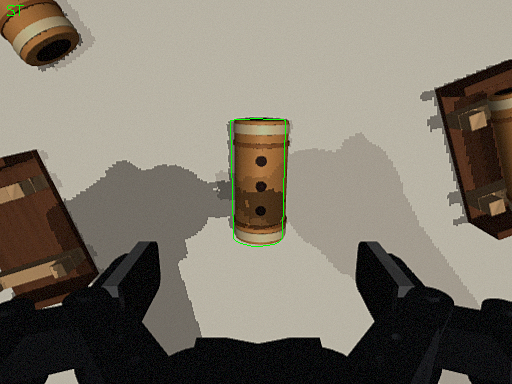

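View pics/t3.png

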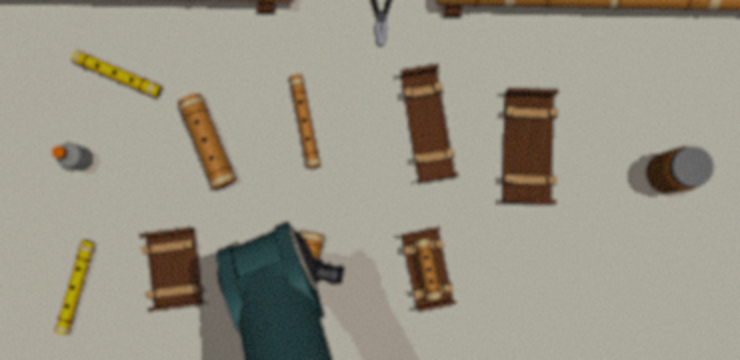

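short_thin sits in its cradle at about (427,270) in the enlarged top view, and short_thick is centred below the gripper at (260,177). Gripping and lifting it.

{"fn": "play_rows", "kwargs": {
  "motion": [
    [0,60,1,0,0,0,100],
    [0,110,1,0,0,0,100],
    [0,135,1,0,0,0,100],
    [0,144,1,0,0,0,100],
    [0,144,1,0,0,0,60],
    [0,144,1,0,0,0,0],
    [0,144,1,0,0,0,0],
    [0,144,1,0,0,0,0],
    [0,144,1,0,0,0,0],
    [0,144,1,0,0,0,0]
  ]
}}

```text
t: 9.4
eef_pos: [0.4267, 0.1016, 0.0076]
tool_rot: [0.459, -0.537, 0.538, -0.461]
wrist_force: [-1.6, -0.6, 6.1]
grip_width: 0.504
```

Run:
```python
from w import *
plan(.409,.3245,.10,8.3)
```

```text
t 9.4 pos [0.4267 0.1016 0.0076] yaw -8.9 shift [-217.5  -92.4  -51.6] rot [ -0.1 -17.2  -0. ] F [-1.6 -0.6  6.1] grip 0.504 q [-0.13  0.53 -0.21  2.22  0.28  0.41 -2.29]
```

{"fn": "play_rows", "kwargs": {
  "motion": [
    [0,-50,0,0,0,0,0],
    [0,-94,0,0,0,0,0],
    [-50,-94,-12,0,-5,0,0],
    [-100,-94,-24,0,-11,0,0],
    [-150,-94,-36,0,-17,0,0],
    [-200,-94,-48,0,-17,0,0],
    [-217,-94,-52,0,-17,0,0],
    [-217,-94,-52,0,-17,0,0],
    [-217,-94,-52,0,-17,0,0]
  ]
}}

```text
t: 10.52
eef_pos: [0.4082, 0.3219, 0.1002]
tool_rot: [0.534, -0.463, 0.464, -0.533]
wrist_force: [0.2, 0.3, -0.7]
grip_width: 0.501
```

Run:
```python
from w import *
plan(.409,.3245,.034,8.3)
T=wrist_T(); img=r.camera("wrist"); draw(img,T,"CSW",.409,.3245,8.3); cv2.imwrite("pics/w4.png",img)
```

```text
t 10.52 pos [0.4082 0.3219 0.1002] yaw 8.0 shift [-2.6 66.1  1.2] rot [ 0.  -0.3  0.1] F [ 0.2  0.3 -0.7] grip 0.501 q [-0.41  0.47 -0.4   2.    0.28  0.72 -2.41]
```

View pics/w4.png

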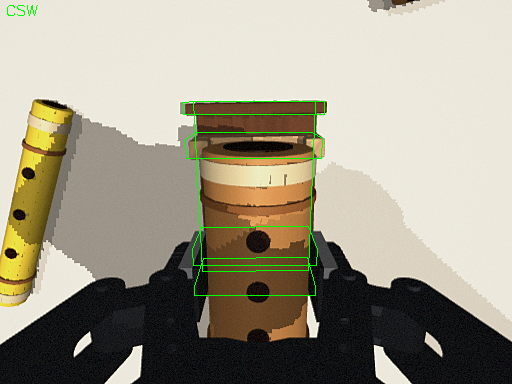

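The cradle outline fits and the tube (middle at column 258) is about 3 mm right of its centre line (column 253.5). Correcting that, lowering and releasing, then on to long_thick.

{"fn": "play_rows", "kwargs": {
  "motion": [
    [-3,40,1,0,0,0,0],
    [-3,60,1,0,0,0,0],
    [-3,66,1,0,0,0,0],
    [-3,66,1,0,0,0,0],
    [-3,66,1,0,0,0,70],
    [-3,66,1,0,0,0,90],
    [-3,66,1,0,0,0,90],
    [-3,66,1,0,0,0,90],
    [-3,30,1,0,0,0,90],
    [-3,-20,1,0,0,0,100],
    [0,-60,1,0,0,0,100],
    [20,-60,50,0,-8,0,100],
    [40,-60,100,0,-15.7,0,100],
    [60,-60,150,0,-15.7,0,100],
    [74,-60,195,0,-15.7,0,100],
    [78,-60,207,0,-15.7,0,100],
    [78,-60,207,0,-15.7,0,100],
    [78,-60,207,0,-15.7,0,100]
  ]
}}

```text
t: 12.82
eef_pos: [0.622, 0.2773, 0.1602]
tool_rot: [0.593, -0.386, 0.385, -0.593]
wrist_force: [0.2, 0.4, 0.0]
grip_width: 1.002
```

Run:
```python
from w import *
plan(.624,.273,.007,23.7)
T=wrist_T(); img=r.camera("wrist"); draw(img,T,"LT",.624,.273,23.7); cv2.imwrite("pics/w5.png",img)
cv2.imwrite("pics/t5.png",cv2.resize(r.camera("top")[90:270,80:450],None,fx=2,fy=2))
```

```text
t 12.82 pos [0.622  0.2773 0.1602] yaw 24.0 shift [  4.9 153.2   0.3] rot [ 0.1  0.3 -0. ] F [0.2 0.4 0. ] grip 1.002 q [-0.18  0.64 -0.42  1.55  0.29  1.01 -1.84]
```

View pics/w5.png

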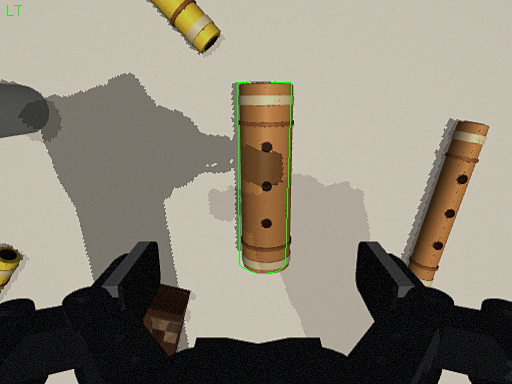

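View pics/t5.png

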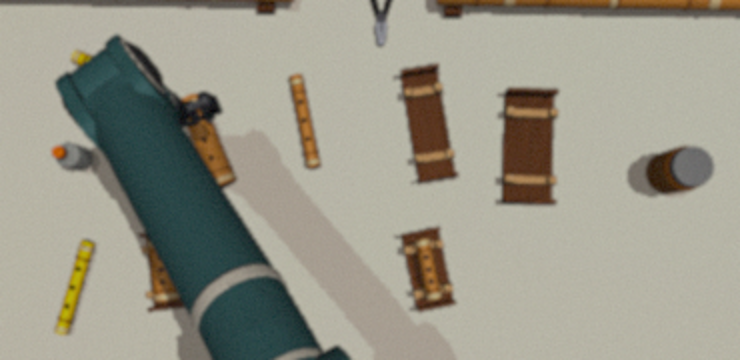

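The long_thick outline fits at (266,177). Gripping there.

{"fn": "play_rows", "kwargs": {
  "motion": [
    [5,60,0,0,0,0,100],
    [5,115,0,0,0,0,100],
    [5,143,0,0,0,0,100],
    [5,153,0,0,0,0,100],
    [5,153,0,0,0,0,60],
    [5,153,0,0,0,0,0],
    [5,153,0,0,0,0,0],
    [5,153,0,0,0,0,0],
    [5,153,0,0,0,0,0],
    [5,153,0,0,0,0,0]
  ],
  "force": 60
}}

```text
t: 14.18
eef_pos: [0.6271, 0.2724, 0.0095]
tool_rot: [-0.591, 0.385, -0.387, 0.594]
wrist_force: [-0.0, -0.9, 6.2]
grip_width: 0.496
```

Run:
```python
from w import *
plan(.628,-.2695,.11,-0.2)
```

```text
t 14.18 pos [0.6271 0.2724 0.0095] yaw 23.8 shift [ 496.  -101.3 -217.9] rot [-0.2 24.  -0. ] F [-0.  -0.9  6.2] grip 0.496 q [-0.22  0.82 -0.36  1.61  0.38  0.77 -1.89]
```

{"fn": "play_rows", "kwargs": {
  "motion": [
    [0,-50,0,0,0,0,0],
    [0,-103,0,0,0,0,0],
    [50,-103,-21,0,6,0,0],
    [100,-103,-43,0,12,0,0],
    [150,-103,-64,0,18,0,0],
    [200,-103,-86,0,24,0,0],
    [250,-103,-107,0,24,0,0],
    [300,-103,-129,0,24,0,0],
    [350,-103,-150,0,24,0,0],
    [400,-103,-172,0,24,0,0],
    [450,-103,-193,0,24,0,0],
    [488,-103,-210,0,24,0,0],
    [498,-103,-214,0,24,0,0],
    [498,-103,-214,0,24,0,0],
    [498,-103,-214,0,24,0,0]
  ]
}}

```text
t: 16.05
eef_pos: [0.6319, -0.2677, 0.1104]
tool_rot: [-0.5, 0.5, -0.5, 0.5]
wrist_force: [0.7, 0.1, -1.0]
grip_width: 0.496
```

Run:
```python
from w import *
plan(.628,-.2695,.0345,-0.2)
T=wrist_T(); img=r.camera("wrist"); draw(img,T,"CLW",.628,-.2695,-0.2); cv2.imwrite("pics/w6.png",img)
```

```text
t 16.05 pos [ 0.6319 -0.2677  0.1104] yaw 0.0 shift [ 1.9 75.9 -3.9] rot [-0.   0.2 -0.1] F [ 0.7  0.1 -1. ] grip 0.496 q [ 0.54  0.68 -0.27  1.58  0.21  0.92 -1.38]
```

View pics/w6.png

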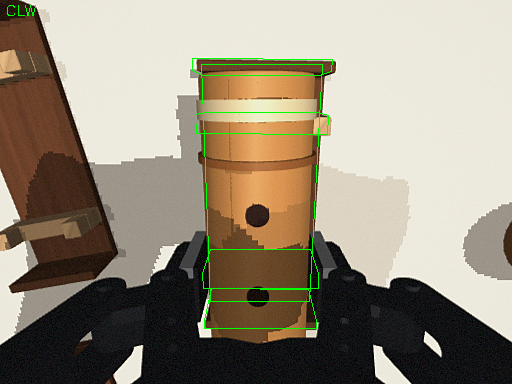

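Run:
```python
from w import *
T=wrist_T(); print(wworld(T,[[257.5,296],[257.5,215]],.1465))
T5=wworld
```

```text
[[ 0.62994811 -0.26704302  0.1465    ]
 [ 0.66173554 -0.26701274  0.1465    ]]
```

The middle hole puts the tube's middle at (0.630, -0.267), against a cradle middle of about (0.628, -0.271). The picture puts the end board at columns 196–336. I'm shifting by 4 and -2 mm and laying it in.

{"fn": "play_rows", "kwargs": {
  "motion": [
    [4,40,-2,0,0,0,0],
    [4,66,-2,0,0,0,0],
    [4,75,-2,0,0,0,0],
    [4,75,-2,0,0,0,0],
    [4,75,-2,0,0,0,70],
    [4,75,-2,0,0,0,90],
    [4,75,-2,0,0,0,90],
    [4,75,-2,0,0,0,90],
    [4,40,-2,0,0,0,90],
    [4,-10,-2,0,0,0,90],
    [0,-50,0,0,0,0,90],
    [-55,-50,5,0,-4,0,90],
    [-110,-50,10,0,-8,0,90],
    [-165,-50,15,0,-12.7,0,90],
    [-220,-50,20,0,-12.7,0,90],
    [-275,-50,25,0,-12.7,0,90],
    [-330,-50,28,0,-12.7,0,90],
    [-368,-50,29,0,-12.7,0,90],
    [-377,-50,29,0,-12.7,0,90],
    [-377,-50,29,0,-12.7,0,90]
  ]
}}

```text
t: 18.6
eef_pos: [0.6614, 0.1061, 0.1601]
tool_rot: [0.552, -0.442, 0.442, -0.551]
wrist_force: [0.2, -0.6, -0.6]
grip_width: 0.901
```

Run:
```python
from w import *
plan(.661,.109,.006,12.7)
T=wrist_T(); img=r.camera("wrist")
for d in r.outline_of("wrist","long_thin"):
    ys,xs=np.nonzero(d['mask']); w=wworld(T,np.c_[xs,ys],.012)[:,:2].astype(np.float32)
    print(d['p'],d['xy'],cv2.minAreaRect(w))
draw(img,T,"Lt",.661,.109,12.7); cv2.imwrite("pics/w7.png",img)
cv2.imwrite("pics/t7.png",cv2.resize(r.camera("top")[90:270,80:450],None,fx=2,fy=2))
```

```text
t 18.6 pos [0.6614 0.1061 0.1601] yaw 12.6 shift [ -3.  154.1   0.3] rot [ 0.  -0.1  0. ] F [ 0.2 -0.6 -0.6] grip 0.901 q [ 0.06  0.61 -0.38  1.59  0.26  0.99 -1.76]
0.61 [255.6, 165.4] ((0.6612172722816467, 0.10812398791313171), (0.16561540961265564, 0.025673383846879005), 13.178390502929688)
```

View pics/w7.png

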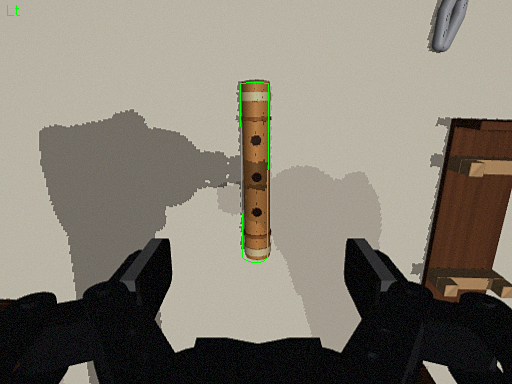

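View pics/t7.png

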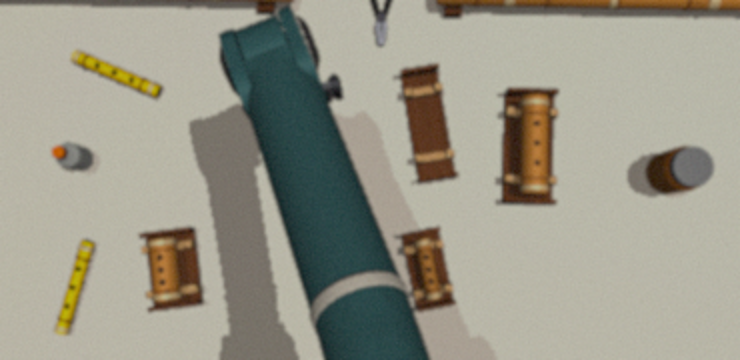

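long_thin is centred at (256,172); the thick sections appear in their cradles, and I'll check how far off-centre they are later. Gripping.

{"fn": "play_rows", "kwargs": {
  "motion": [
    [-2,60,0,0,0,0,80],
    [-2,115,0,0,0,0,80],
    [-2,143,0,0,0,0,80],
    [-2,153,0,0,0,0,80],
    [-2,153,0,0,0,0,60],
    [-2,153,0,0,0,0,0],
    [-2,153,0,0,0,0,0],
    [-2,153,0,0,0,0,0],
    [-2,153,0,0,0,0,0],
    [-2,153,0,0,0,0,0],
    [-2,153,0,0,0,0,0],
    [-2,153,0,0,0,0,0]
  ],
  "force": 50
}}

```text
t: 20.25
eef_pos: [0.6623, 0.1085, 0.0093]
tool_rot: [-0.551, 0.442, -0.443, 0.552]
wrist_force: [-1.1, -0.1, 6.5]
grip_width: 0.254
```

Run:
```python
from w import *
plan(.661,-.1013,.11,10.9)
```

```text
t 20.25 pos [0.6623 0.1085 0.0093] yaw 12.5 shift [ 204.6 -100.7  -46.6] rot [-0.2  1.6  0. ] F [-1.1 -0.1  6.5] grip 0.254 q [ 0.01  0.8  -0.32  1.65  0.34  0.75 -1.82]
```

{"fn": "play_rows", "kwargs": {
  "motion": [
    [0,-50,0,0,0,0,0],
    [0,-103,0,0,0,0,0],
    [50,-103,-11,0,1.5,0,0],
    [100,-103,-23,0,1.5,0,0],
    [150,-103,-34,0,1.5,0,0],
    [195,-103,-44,0,1.5,0,0],
    [205,-103,-46,0,1.5,0,0],
    [205,-103,-46,0,1.5,0,0],
    [205,-103,-46,0,1.5,0,0]
  ]
}}

```text
t: 21.38
eef_pos: [0.6608, -0.0989, 0.1105]
tool_rot: [-0.546, 0.449, -0.449, 0.547]
wrist_force: [-0.2, 0.1, -0.2]
grip_width: 0.254
```

Run:
```python
from w import *
plan(.661,-.1013,.0355,10.9)
T=wrist_T(); img=r.camera("wrist"); draw(img,T,"CLN",.661,-.1013,10.9); cv2.imwrite("pics/w8.png",img)
```

```text
t 21.38 pos [ 0.6608 -0.0989  0.1105] yaw 11.2 shift [ 2.5 75.  -0.3] rot [-0.   0.3 -0.1] F [-0.2  0.1 -0.2] grip 0.254 q [ 0.34  0.66 -0.35  1.62  0.27  0.9  -1.48]
```

View pics/w8.png

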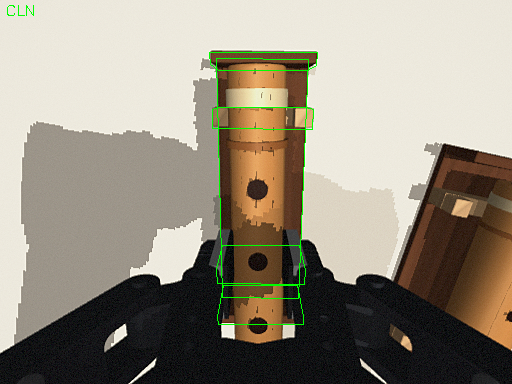

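The overlay fits the cradle, whose end board is centred at column 263. Lowering with a 2.5 mm shift, releasing and rising.

{"fn": "play_rows", "kwargs": {
  "motion": [
    [2.5,40,0,0,0,0,0],
    [2.5,66,0,0,0,0,0],
    [2.5,75,0,0,0,0,0],
    [2.5,75,0,0,0,0,0],
    [2.5,75,0,0,0,0,50],
    [2.5,75,0,0,0,0,70],
    [2.5,75,0,0,0,0,70],
    [2.5,75,0,0,0,0,70],
    [2.5,40,0,0,0,0,70],
    [2.5,-10,0,0,0,0,80],
    [2.5,-60,0,0,0,0,80],
    [2.5,-110,0,0,0,0,80],
    [2.5,-110,0,0,0,0,80],
    [2.5,-110,0,0,0,0,80]
  ]
}}

```text
t: 23.18
eef_pos: [0.6606, -0.1042, 0.2198]
tool_rot: [0.546, -0.45, 0.449, -0.546]
wrist_force: [-0.3, -0.1, -1.3]
grip_width: 0.8
```

Run:
```python
from w import *
plan(.661,-.18,.22,5)
T=wrist_T(); img=r.camera("wrist"); draw(img,T,"CLN",.661,-.1013,10.9);draw(img,T,"CLW",.628,-.271,0); cv2.imwrite("pics/w9.png",img)
a=r.camera("top"); s=r.camera("scene")
cv2.imwrite("pics/t9.png",cv2.resize(a[90:270,80:450],None,fx=2,fy=2,interpolation=cv2.INTER_CUBIC))
cv2.imwrite("pics/s9.png",cv2.resize(s[100:280,120:400],None,fx=2.8,fy=2.8,interpolation=cv2.INTER_CUBIC))
```

```text
t 23.18 pos [ 0.6606 -0.1042  0.2198] yaw 11.0 shift [ 74.4  -0.2 -14.1] rot [0. 6. 0.] F [-0.3 -0.1 -1.3] grip 0.8 q [ 0.37  0.55 -0.38  1.54  0.22  1.1  -1.44]
```

View pics/w9.png

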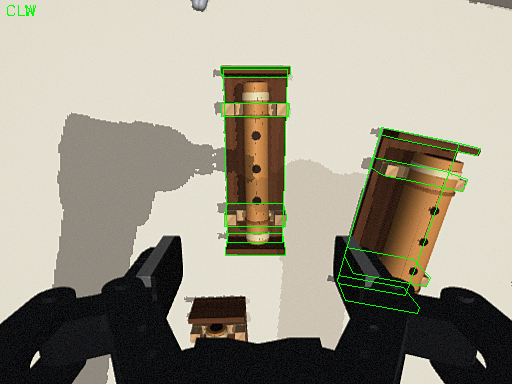

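View pics/t9.png

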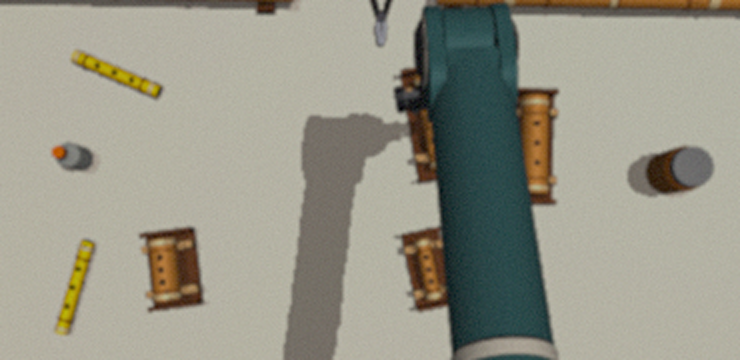

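View pics/s9.png

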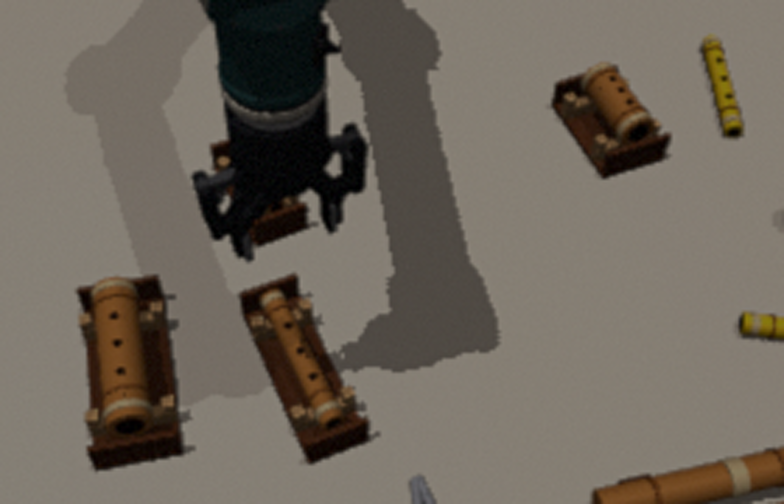

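In the wrist view long_thin sits mid-slot, while long_thick looks close to its right cheek (tube at 420,220). I'll look straight down on the thick ones.

{"fn": "play_rows", "kwargs": {
  "motion": [
    [55,0,-30,0,5,0,80],
    [110,0,-50,0,11,0,80],
    [158,0,-63,0,11,0,80],
    [158,0,-63,0,11,0,80],
    [158,0,-63,0,11,0,80],
    [158,0,-63,0,11,0,80]
  ]
}}

```text
t: 24.08
eef_pos: [0.6299, -0.269, 0.2198]
tool_rot: [-0.501, 0.5, -0.499, 0.501]
wrist_force: [0.6, 0.7, -0.3]
grip_width: 0.799
```

Run:
```python
from w import *
plan(.628,-.271,.22,0)
T=wrist_T(); img=r.camera("wrist"); cv2.imwrite("pics/w10.png",img)
for n,z in (("cradle_long_wide",.04),("long_thick",.048)):
  for d in r.outline_of("wrist",n)[:1]:
    ys,xs=np.nonzero(d['mask']); w=wworld(T,np.c_[xs,ys],z)[:,:2].astype(np.float32)
    print(n,d['p'],d['xy'],cv2.minAreaRect(w))
```

```text
t 24.08 pos [ 0.6299 -0.269   0.2198] yaw 0.2 shift [ 2.  -0.2 -2. ] rot [ 0.   0.2 -0.1] F [ 0.6  0.7 -0.3] grip 0.799 q [ 0.57  0.56 -0.31  1.5   0.18  1.11 -1.35]
cradle_long_wide 0.74 [236.6, 147.6] ((0.6277207732200623, -0.27056705951690674), (0.08425135910511017, 0.19060927629470825), 89.49951934814453)
long_thick 0.85 [263.1, 169.6] ((0.6226566433906555, -0.2729872167110443), (0.17058154940605164, 0.04631320387125015), 0.288308322429657)
```

View pics/w10.png

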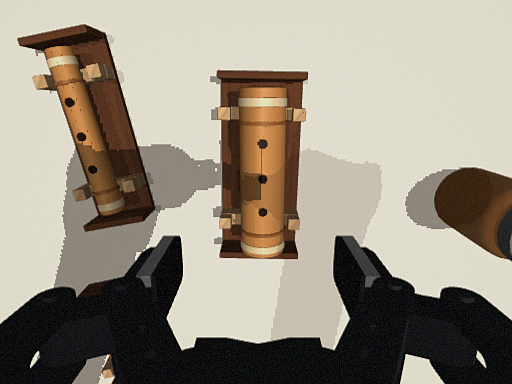

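long_thick is 2.4 mm off the slot's middle, well within limits. Now short_thick.

{"fn": "play_rows", "kwargs": {
  "motion": [
    [-55,0,-20,0,-4,0,80],
    [-110,0,-41,0,-8,0,80],
    [-165,0,-61,0,-8,0,80],
    [-220,0,-82,0,-8,0,80],
    [-275,0,-102,0,-8,0,80],
    [-330,0,-122,0,-8,0,80],
    [-385,0,-143,0,-8,0,80],
    [-440,0,-163,0,-8,0,80],
    [-495,0,-184,0,-8,0,80],
    [-550,0,-204,0,-8,0,80],
    [-595,0,-221,0,-8,0,80],
    [-595,0,-221,0,-8,0,80],
    [-595,0,-221,0,-8,0,80],
    [-595,0,-221,0,-8,0,80]
  ]
}}

```text
t: 25.98
eef_pos: [0.4087, 0.3223, 0.2202]
tool_rot: [0.534, -0.464, 0.465, -0.533]
wrist_force: [0.2, -0.6, 0.2]
grip_width: 0.799
```

Run:
```python
from w import *
plan(.42,-.10,.22,13)
T=wrist_T(); img=r.camera("wrist"); cv2.imwrite("pics/w11.png",img)
for n,z in (("cradle_short_wide",.04),("short_thick",.048)):
  for d in r.outline_of("wrist",n)[:1]:
    ys,xs=np.nonzero(d['mask']); w=wworld(T,np.c_[xs,ys],z)[:,:2].astype(np.float32)
    print(n,d['p'],d['xy'],cv2.minAreaRect(w))
```

```text
t 25.98 pos [0.4087 0.3223 0.2202] yaw 7.9 shift [419.8   0.5 -47.1] rot [-0.  -5.1  0. ] F [ 0.2 -0.6  0.2] grip 0.799 q [-0.22  0.33 -0.61  1.9   0.23  0.98 -2.37]
cradle_short_wide 0.6 [277.5, 156.1] ((0.40964221954345703, 0.3225451707839966), (0.13113871216773987, 0.08391741663217545), 9.129106521606445)
short_thick 0.87 [253.0, 166.2] ((0.40595558285713196, 0.3262132406234741), (0.11090441048145294, 0.046595536172389984), 7.953587532043457)
```

View pics/w11.png

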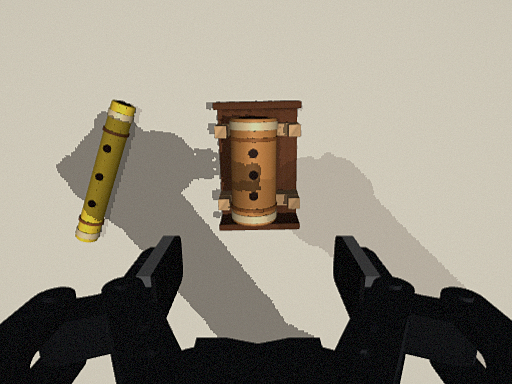

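short_thick is 4 mm off across, level and down on both saddles. Last, short_thin.

{"fn": "play_rows", "kwargs": {
  "motion": [
    [55,0,-6,0,-2,0,80],
    [110,0,-12,0,-5,0,80],
    [165,0,-18,0,-5,0,80],
    [220,0,-24,0,-5,0,80],
    [275,0,-31,0,-5,0,80],
    [330,0,-37,0,-5,0,80],
    [385,0,-43,0,-5,0,80],
    [420,0,-47,0,-5,0,80],
    [420,0,-47,0,-5,0,80],
    [420,0,-47,0,-5,0,80]
  ]
}}

```text
t: 27.38
eef_pos: [0.4202, -0.0985, 0.2203]
tool_rot: [-0.553, 0.44, -0.44, 0.554]
wrist_force: [-0.2, -0.8, -0.3]
grip_width: 0.799
```

Run:
```python
from w import *
plan(.42,-.10,.22,13)
T=wrist_T(); img=r.camera("wrist"); cv2.imwrite("pics/w12.png",img)
for n,z in (("cradle_short_narrow",.04),("short_thin",.038),("cradle_long_narrow",.04),("long_thin",.038)):
  for d in r.outline_of("wrist",n)[:1]:
    ys,xs=np.nonzero(d['mask']); w=wworld(T,np.c_[xs,ys],z)[:,:2].astype(np.float32)
    print(n,d['p'],d['xy'],cv2.minAreaRect(w))
```

```text
t 27.38 pos [ 0.4202 -0.0985  0.2203] yaw 13.0 shift [ 1.4  0.3 -0.5] rot [-0.  0. -0.] F [-0.2 -0.8 -0.3] grip 0.799 q [ 0.51  0.14 -0.38  2.1   0.06  0.92 -1.25]
cradle_short_narrow 0.9 [275.6, 163.2] ((0.42013537883758545, -0.1041499525308609), (0.13269928097724915, 0.06383122503757477), 13.416848182678223)
short_thin 0.64 [265.9, 170.0] ((0.4183160066604614, -0.10378392040729523), (0.10393738001585007, 0.025644227862358093), 13.05057430267334)
cradle_long_narrow 0.68 [318.3, 10.2] ((0.570036768913269, -0.11741335690021515), (0.019161172211170197, 0.06618346273899078), 13.06285285949707)
```

View pics/w12.png

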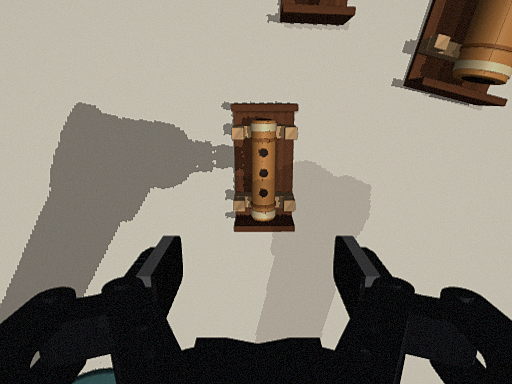

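short_thin is centred in its slot, tube at (264,172), and the gripper is clear of everything. Handing in.

```bash
python3 -c "
from plant import r
print(r.hand_in())"
```

```text
the job is handed in; nothing more can be done
None
```

All four sections are in their matching cradles, and I handed the job in at about 27 s of the 102 s allowed. The hand-in gives no verdict.

**Last wrist-camera checks:**

| Section | Off across slot | Off along slot |
|---|---|---|
| long_thick | about 2.5 mm | up to 5 mm |
| short_thick | about 4 mm | about 4 mm |
| short_thin | under 2 mm | under 2 mm |
| long_thin | looked centred (picture only) | looked centred (picture only) |

- **Limits:** the measured offsets are inside the 11.5 mm across and 12 mm along allowed. The along-slot figures for the thick sections are probably overstated by perspective. The measured angles agreed with the slots to about 1.5°.
- **Height:** I judged seating only from the pictures, where each section looked level and down on both saddles. I did not measure its height.
- **Bystanders:** the glue bottle and drink jar showed no movement in the top pictures. I left the yellow look-alikes alone.
- **Disagreement:** the top and scene cameras differed by about 5 mm sideways. I averaged them, and the wrist camera agreed with the average to within about 2 mm.

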